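# Chuck a deburring burr in the bench collet holder

### The job

Take the burr with the blue hub out of the wooden rack, push its steel shank gently but fully home into the upright collet holder, then swing the nut's handle clockwise (seen from above) until the collet grips the shank firmly, without overtightening it. Leave the burr standing upright in the holder, let go of everything, and do not disturb the other burr or the glass and porcelain ware.

Things in the scene. Friction and masses are not known exactly. Their poses are not given: they have to be found in the camera images.
- burr_blue_hub (a point): centre of the blue hub of the burr to be mounted (loose, 50 to 100 g). The hub is a round upright grip, 20 mm in diameter and 32 mm high. Below it is a plain steel shank, 10 mm in diameter, 54 mm long, chamfered 3 mm at its end; above it a pale abrasive cone, 17 mm across, reaching 37 mm above this point. z is the burr's axis, towards the cone.
- burr_blue_tip (a point): centre of the lower end face of the blue burr's shank, 70 mm below the hub centre; z up along the burr
- burr_orange_hub (a point): hub centre of the other burr, the same in shape but with an orange hub; it stands in the rack's other hole and must stay there
- rack: fixed wooden rack block, 50 mm (x) by 120 mm (y) by 60 mm high, origin at the centre of its underside; two upright round holes at y = -30 and +30 mm, 12.5 mm wide, 48 mm deep, a burr standing loosely in each (hub underside 6 mm above the rack's top). Which burr is in which hole varies.
- holder: the fixed collet holder: a 100 x 100 x 12 mm dark steel foot with an upright aluminium column, 44 mm in diameter, and a knurled steel nut, 50 mm in diameter, round its mouth (52 to 64 mm above the worktop). Origin at the centre of its underside, z along the bore.
- mouth (a point): centre of the mouth of the holder's upright bore, 66 mm above the worktop. It is countersunk to about 19 mm and narrows to 12 mm; the bore's floor is 46 mm below. From about 33 mm below the mouth hidden spring leaves drag on the shank (3 to 8 N) and hold the burr where it is let go: it does not fall home. Fully home, the hub centre is 24 mm above this point.
- bore_floor: the hidden steel floor of the bore; origin at the centre of its upper face, 20 mm above the worktop, on the bore's axis. Pushing the shank on it with more than 25 N is too hard.
- collet: the three hidden collet jaws; origin on the bore's axis, 34 mm above the worktop (never moves). Turning the nut clockwise closes them by 6 mm per rad. How far they stand open at the start cannot be seen: they meet the shank after 0.1 to 0.75 rad, then the grip (sum of the jaw forces) rises about 150 N per rad. 30 N is firm; over 80 N is overtightened.
- handle (a point): mid-height (82 mm above the worktop) of the nut's round black upright handle, 14 mm in diameter, 36 mm high, on an 8 mm arm, 60 mm from the bore's axis; x points outward. Clockwise from above tightens; it stays where left. Pushed slowly sideways here (not twisted) it moves freely at 9 N; then the jaws bite: 12 N is 30 N of grip, 14.5 N is right (55 N), 17 N the limit. At rest less is felt.
- petri: glass dish, 68 mm wide, 14 mm high, loose bystander; origin under its centre
- crucible: white porcelain crucible with lid, 45 mm wide, 50 mm high, loose bystander; origin under its centre
- beaker_100: small glass beaker, 59 mm wide, 70 mm high, loose bystander; origin under its centre

How it is judged (in metres and radians):
On the way, in this order (a step that is already met when the one before it is completed fails the run):
1. the blue burr's shank is fully home in the bore, the jaws not yet gripping (z of burr_blue_tip in the frame of bore_floor below 0.002 m and horizontal distance between burr_blue_tip and bore_floor below 0.003 m and contact force between collet and burr_blue below 10 N), for 0.2 s.
2. the collet grips the shank firmly (contact force between collet and burr_blue above 30 N), for 0.2 s.
At the end, for the whole second after the job is handed in: The blue burr stands upright (within 5 degrees) and at rest in the holder with the end of its shank within 2 mm above the bore's floor and 3 mm of its axis, and the collet jaws grip it with 30 N or more in sum (z of burr_blue_tip in the frame of bore_floor below 0.002 m and horizontal distance between burr_blue_tip and bore_floor below 0.003 m and angle between burr_blue_hub's own z axis and vertical below 0.09 rad and contact force between collet and burr_blue above 30 N and linear speed of burr_blue below 0.02 m/s); the robot touches nothing.
It fails at once if the collet is overtightened (over 80 N of grip) (contact force between collet and burr_blue above 80 N).
It fails at once if the shank is pressed on the bore's floor with more than 25 N (contact force between bore_floor and burr_blue above 25 N).
It fails at once if the orange burr, dish, crucible or beaker is moved by more than 15 mm (distance of any of burr_orange_hub, petri, crucible, beaker_100 from where it was at the start of the episode above 0.015 m).
It also fails if it takes over 72 s, if anything falls off the work surface, if the arm or the gripper's body presses on something with over 40 N, if the wrist force passes 120 N, or if a joint passes its speed limit or range.

### The arm

A 6-joint arm with a two-finger parallel gripper is mounted at the origin on a cart in front of the work surface, level with it; the furniture and walls round the work are solid. World frame = base frame: x ahead of the robot, y to its left, z up, the work surface at z = 0. Lengths are in mm, angles in rad, forces in N, time in s.
With the tool pointing down it reaches from about 300 to 775 mm from the base axis. Payload 14.6 kg.
Tool frame: the origin (TCP) lies at the very end of the fingers, on their centre line; the grasp point (between the pads) lies 19 mm behind it; z points along the fingers, y is the line along which they close (so a half turn about z gives the same grasp; the last joint's range is limited). The gripper opens to 94 mm and grips with 3 to 60 N. Pads are 16 mm wide; open, the fingers measure 119 mm over their backs; the gripper's body (75 mm by 177 mm) begins 78 mm behind the grasp point.
Start: joints at [-1.401, 0.3, 1.521, -0, 1.321, -0.067], TCP at [129.02, -534.643, 205.446] pointing down, gripper open.
Joint ranges: [-3.03, 3.03], [-0.79, 2.21], [0.23, 2.52], [-1.04, 4.18], [0, 3.07], [-2.55, 2.55]. Speed limits (rad/s): [2.22, 2.22, 2.57, 3.14, 3.14, 3.14].

### API

Orientations are given as a rotation vector (axis times angle).
In Python, from plant import robot, vision, workorder gives the robot as it stands. The module is installed in compiled form; this text tells all that it offers.
- The arm moves only by the tool apply_moves, never from a script. Its argument "increments" is text: rows parted by semicolons, each of 7 numbers parted by spaces: the turn, a rotation vector about the tool's x, y, z in rad, then the shift along the tool's x, y, z in cm, then the opening, from 0 (shut) to 1 (fully open). A call has 1 to 10 rows; each row is the pose to reach, as a shift and turn from the pose commanded when the call began, along the tool's axes at that moment; what a row does not reach only later rows make up. A row lasts 1/12 s, in which the tool goes at most 41.7 mm and 7.16 degrees, less where a joint would pass 70% of its speed; a pose out of reach is approached as far as the arm can. A call with a gripper value outside its range is refused whole. The fingers move at their own pace and stop on an object; "newtons" is the grip in N (left out, the last holds). Time passes only in rows, so rows that repeat a pose let the fingers close. It gives the time, the measured TCP pose, the force, the opening and the grip force at its end, in the units of the state.
- robot.state(): the state, without advancing time (a new reading comes with each control period).
- vision.capture(name): name is "side" or "top" or "wrist"; returns (picture, depth): 420x560x3 uint8, red, green, blue; 420x560 float32, mm along the optical axis (not along the pixel's ray), 0 where there is no reading.
- vision.calibration(name): a dict with "vfov" (degrees; the focal length in pixels is half the picture's height over the tangent of half this angle, whatever the lens; pixels are square), "cx", "cy" (the principal point, pixels), "k1" (the pictures are not rectified: a ray, as slopes to the right and down, at radius r is drawn at 1 + k1 r^2 times it, then the intrinsics apply), "rvec" (rotation vector, rad) and "tvec" (3), from world to camera coordinates, as OpenCV has them; the wrist camera has in their place "hand_eye" (4x4, takes a point from camera to tool coordinates, whose origin is the TCP and whose axes are the flange's). Camera axes: x right, y down, z forward; pixel columns grow to the right and rows downward; lengths in mm; the calibration is good to about 2 mm. A picture is of the moment at which its call begins: read the wrist's pose just before it. calibration takes no time and is no camera call.
- workorder.job_done(): hands the job in; it is judged then, once.
The state is a dict: "t": time; "joint_pos": joint angles; "joint_vel": joint speeds; "tau": joint torques, N m; "tcp_pos": TCP position; "eef_rot": TCP orientation; "ft_force": force on the tool from outside, world axes, zero at the start; "torque": the same for the moment, N m; "finger_gap": finger opening in mm; "gripper_force": force on a finger pad.
Only numpy, scipy, OpenCV 4.12 (cv2) and the standard library are available. Lean on these libraries where they do the work, as an engineer would, in place of code of your own. Each camera call takes 0.05 s, during which the arm holds its last target. There are 200 camera calls.

## Working session

There is one attempt and no reset: what is moved stays moved. The work goes in short steps, Python scripts to look and compute and a tool call to move; the robot and the scene stay as the last step left them, time stands still between calls to the robot, and variables do not carry over. Pictures are saved under pics/ and viewed, at most 10 in all, crops included, and the job is handed in when it is done.

Besides the shell and the picture viewer there is one more tool, called after ">>>" by a JSON object that holds its "api" and its "payload", one argument or row to a line. apply_moves: Moves the arm, as the interface text tells. Its arguments: {"type":"object","properties":{"increments":{"type":"string"},"newtons":{"type":"number"}},"required":["increments"]}

```bash
mkdir -p pics; cat > h.py <<'E'
import numpy as np, cv2
from scipy.spatial.transform import Rotation as R
from plant import robot, vision, workorder
def cap(name, f=None):
    s=robot.state(); im,d=vision.capture(name)
    if f: cv2.imwrite('pics/'+f,im[:,:,::-1])
    return s,im,d
def world(name,s,d):
    """HxWx3 world points map"""
    c=vision.calibration(name); h,w=d.shape
    f=h/2/np.tan(np.radians(c['vfov'])/2)
    K=np.array([[f,0,c['cx']],[0,f,c['cy']],[0,0,1]])
    v,u=np.mgrid[0:h,0:w].astype(np.float32)
    n=cv2.undistortPoints(np.stack([u.ravel(),v.ravel()],1)[:,None],K,np.array([c['k1'],0,0,0.]))[:,0]
    p=np.c_[n,np.ones(len(n))]*d.reshape(-1,1)
    if 'hand_eye' in c:
        T=np.array(c['hand_eye']); p=p@T[:3,:3].T+T[:3,3]
        p=p@R.from_rotvec(s['eef_rot']).as_matrix().T+np.array(s['tcp_pos'])
    else:
        Rm=R.from_rotvec(np.ravel(c['rvec'])).as_matrix(); p=(p-np.ravel(c['tvec']))@Rm
    p=p.reshape(h,w,3); p[d<=0]=np.nan
    return p
E
python3 - <<'E'
from h import *
s,im,d=cap('top','top.png'); P=world('top',s,d); np.savez('top.npz',im=im,P=P)
s2,im2,d2=cap('side','side.png'); P2=world('side',s2,d2); np.savez('side.npz',im=im2,P=P2)
print(s)
cv2.imwrite('pics/both.png',np.vstack([im,im2])[:,:,::-1][::1])
E
```

```text
{'t': 0.0, 'joint_pos': array([-1.40058463e+00,  3.00473705e-01,  1.52159510e+00,  1.36661059e-05,
        1.32069843e+00, -6.65963857e-02]), 'joint_vel': array([ 0.00114075, -0.00110097,  0.00093541,  0.000521  ,  0.00041795,
       -0.00026297]), 'tau': array([-3.04583218e-04, -5.31809056e+01, -3.52734554e+01,  7.08380551e-02,
        2.44027114e-02, -1.22905931e-04]), 'tcp_pos': array([ 128.98754422, -534.38468855,  204.87897471]), 'eef_rot': array([-3.11843173e+00, -3.70964791e-01,  7.47474730e-05]), 'ft_force': array([ 1.13049927,  0.29068024, -0.2232895 ]), 'torque': array([ 0.03967127, -0.02686716, -0.01126189]), 'gripper_force': 0.0, 'finger_gap': 93.77516817461324}
```

View pics/top.png

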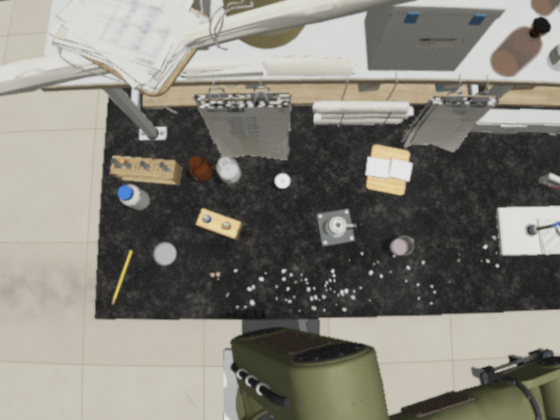

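View pics/side.png

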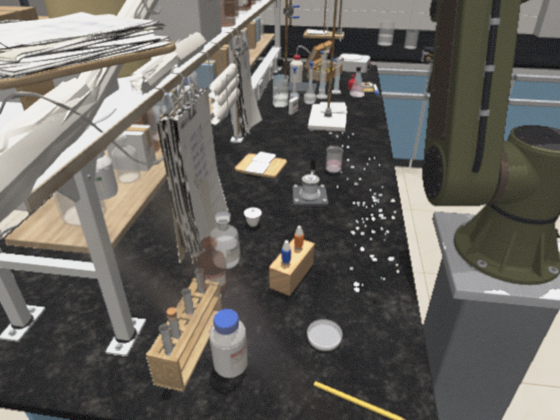

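The top view shows the rack at (219,223) with burrs at (207,218) and (227,226), and the holder at (337,227) with its handle to the right. The crucible is at (282,181), the beaker at (401,245) and the dish at (164,253). The side view shows the blue hub at (286,255) and the orange at (299,240).

```bash
python3 - <<'E'
from h import *
T=np.load('top.npz');S=np.load('side.npz')
for n,(u,v) in dict(b1=(207,218),b2=(227,226),rack=(219,223),rackL=(198,222),rackR=(240,228),hold=(337,227),hand=(351,225),cru=(282,181),beak=(401,245),petri=(164,253)).items():
    print(n,np.round(T['P'][v,u]),)
for nm,A in (('top',T),('side',S)):
    P=A['P']; hsv=cv2.cvtColor(A['im'],cv2.COLOR_RGB2HSV)
    reg=(P[...,2]>62)&(P[...,2]<135)&(P[...,0]>150)&(P[...,0]<750)&(np.abs(P[...,1])<500)
    for c,(a,b) in dict(blue=(100,130),orange=(3,16)).items():
        m=(reg&(hsv[...,0]>=a)&(hsv[...,0]<=b)&(hsv[...,1]>130)).astype(np.uint8)
        k,l,st,ce=cv2.connectedComponentsWithStats(m)
        for i in range(1,k):
            if st[i,4]>8: print(nm,c,st[i,4],np.round(ce[i]),np.round(np.nanmean(P[l==i],0),1))
    # rack top, clusters of height bands
    X=P.reshape(-1,3); X=X[np.isfinite(X).all(1)]
    for zl,zh,t in ((54,63,'rack/nut'),(64,69,'mouth'),(85,103,'handletop'),(5,18,'foot'),(104,150,'cones')):
        m=((P[...,2]>zl)&(P[...,2]<zh)&(P[...,0]>200)&(P[...,0]<680)&(np.abs(P[...,1])<420)).astype(np.uint8)
        k,l,st,ce=cv2.connectedComponentsWithStats(m)
        for i in range(1,k):
            if st[i,4]>12:
                q=P[l==i]; print(nm,t,st[i,4],np.round(ce[i]),np.round(q.mean(0)),'min',np.round(q.min(0)),'max',np.round(q.max(0)))
E
```

```text
b1 [521. 190. 105.]
b2 [498. 134. 106.]
rack [513. 164.  60.]
rackL [516. 225.  61.]
rackR [503. 107.  20.]
hold [ 497. -176.   60.]
hand [ 501. -216.   69.]
cru [637. -19.  50.]
beak [ 445. -370.   25.]
petri [430. 334.  16.]
top blue 165 [124. 192.] [593.6 421.4 124.4]
top orange 350 [199. 166.] [672.4 219.4  95.8]
top rack/nut 13 [226. 179.] [644. 147.  58.] min [641. 133.  55.] max [650. 163.  63.]
top rack/nut 498 [218. 223.] [512. 167.  60.] min [472. 103.  55.] max [555. 231.  63.]
top rack/nut 17 [337. 223.] [ 509. -176.   60.] min [ 497. -183.   55.] max [ 520. -165.   63.]
top rack/nut 23 [350. 225.] [ 503. -215.   61.] min [ 499. -231.   57.] max [ 508. -199.   63.]
top rack/nut 16 [410. 245.] [ 441. -387.   59.] min [ 421. -391.   55.] max [ 459. -379.   63.]
top mouth 139 [337. 225.] [ 501. -176.   66.] min [ 479. -199.   64.] max [ 525. -152.   69.]
top handletop 75 [198. 169.] [668. 221.  90.] min [655. 200.  85.] max [679. 244. 103.]
top handletop 146 [227. 170.] [662. 139.  92.] min [646. 113.  85.] max [680. 171. 101.]
top handletop 15 [165. 169.] [668. 317.  94.] m
[... 4152 characters left out ...]
[672. 419.  18.]
side foot 866 [324. 334.] [430. 339.  13.] min [398. 301.   5.] max [464. 370.  17.]
side cones 154 [224. 219.] [670. 146. 125.] min [658. 125. 104.] max [680. 159. 134.]
side cones 38 [299. 230.] [503. 143. 111.] min [496. 135. 104.] max [510. 147. 118.]
side cones 111 [212. 244.] [673. 230. 120.] min [665. 209. 104.] max [680. 243. 126.]
side cones 45 [286. 245.] [524. 199. 110.] min [517. 195. 104.] max [530. 204. 120.]
side cones 112 [199. 274.] [672. 322. 117.] min [664. 311. 104.] max [680. 330. 128.]
side cones 81 [188. 296.] [675. 378. 116.] min [670. 367. 104.] max [680. 384. 126.]
side cones 133 [227. 313.] [595. 413. 124.] min [577. 405. 122.] max [614. 420. 127.]
```

```bash
cat >> h.py <<'E'
def inc(pos,yaw):
    """yaw: world angle (deg) of tool y axis, tool down. prints turn & shift(cm) from the present pose"""
    s=robot.state(); a=np.radians(yaw)
    y=np.array([np.cos(a),np.sin(a),0]); z=np.array([0,0,-1.]); G=np.stack([np.cross(y,z),y,z],1)
    M=R.from_rotvec(s['eef_rot']).as_matrix()
    print('t',round(s['t'],2),'tcp',np.round(s['tcp_pos'],1),'turn',np.round(R.from_matrix(M.T@G).as_rotvec(),3),'shift',np.round(M.T@(np.array(pos)-s['tcp_pos'])/10,2),
     'f',np.round(s['ft_force'],1),'gap',round(s['finger_gap'],1),'grip',round(s['gripper_force'],1),'j',np.round(s['joint_pos'],2))
E
python3 -c "
from h import *
inc((510,185,215),-20)"
```

```text
t 0.1 tcp [ 129.  -534.4  204.9] turn [-0.001 -0.001 -0.985] shift [ 53.91 -61.    -0.94] f [ 0.2  0.  -0.4] gap 94.1 grip 0.0 j [-1.4   0.3   1.52  0.    1.32 -0.07]
```

>>> {"api": "apply_moves", "payload": {
  "increments": "0 0 -0.1 3 -3 -0.5 0.6;0 0 -0.2 6.5 -6.5 -1 0.6;0 0 -0.3 9.5 -9.5 -1 0.6;0 0 -0.4 12 -12.5 -1 0.6;0 0 -0.5 14.5 -15.5 -1 0.6;0 0 -0.6 17 -18.5 -1 0.6;0 0 -0.7 19.5 -21.5 -1 0.6;0 0 -0.8 22 -24.5 -1 0.6;0 0 -0.9 24.5 -27.5 -1 0.6;0 0 -0.985 27 -30.5 -1 0.6"
}}

```text
t: 0.93
tcp_pos: [320.1, -172.9, 215.5]
eef_rot: [2.569, 1.808, 0.0]
ft_force: [0.4, 0.8, 0.8]
finger_gap: 56.4
gripper_force: 0.0
```

```bash
python3 -c "
from h import *
inc((510,185,215),-20)"
```

```text
t 0.93 tcp [ 320.1 -172.9  215.5] turn [0.    0.    0.005] shift [40.1   5.8   0.05] f [0.4 0.8 0.8] gap 56.4 grip 0.0 j [-0.6  -0.14  1.97  0.    1.31 -0.25]
```

>>> {"api": "apply_moves", "payload": {
  "increments": "0 0 0 4 0.6 0 0.6;0 0 0 8 1.2 0 0.6;0 0 0 12 1.7 0 0.6;0 0 0 16 2.3 0 0.6;0 0 0 20 2.9 0 0.6;0 0 0 24 3.5 0 0.6;0 0 0 28 4 0 0.6;0 0 0 32 4.6 0 0.6;0 0 0 36 5.2 0 0.6;0 0 0.005 40.1 5.8 0 0.6"
}}

```text
t: 1.77
tcp_pos: [511.9, 184.3, 215.1]
eef_rot: [-2.577, -1.796, 0.001]
ft_force: [0.9, -1.7, 0.4]
finger_gap: 56.2
gripper_force: 0.0
```

```bash
python3 -c "
from h import *
s,im,d=cap('wrist','w1.png'); P=world('wrist',s,d); np.savez('w1.npz',im=im,P=P)
print(np.array(vision.calibration('wrist')['hand_eye']).round(3))
inc((510,185,215),-20)
hsv=cv2.cvtColor(im,cv2.COLOR_RGB2HSV)
for c,(a,b) in dict(blue=(100,130),orange=(3,16)).items():
    m=((hsv[...,0]>=a)&(hsv[...,0]<=b)&(hsv[...,1]>130)&(P[...,2]>64)).astype(np.uint8)
    k,l,st,ce=cv2.connectedComponentsWithStats(m)
    for i in range(1,k):
        if st[i,4]>40: q=P[l==i]; print(c,st[i],np.nanmean(q,0).round(1),np.nanmin(q,0).round(1),np.nanmax(q,0).round(1))
m=(np.abs(P[...,2]-60)<4)&(np.hypot(P[...,0]-512,P[...,1]-167)<110)
q=P[m][:,:2].astype(np.float32); print(m.sum(),cv2.minAreaRect(q))
"
```

```text
[[-1.00000e-03 -9.59000e-01 -2.85000e-01  8.39240e+01]
 [ 1.00000e+00 -1.00000e-03  0.00000e+00 -3.83000e-01]
 [-0.00000e+00 -2.85000e-01  9.59000e-01 -1.78679e+02]
 [ 0.00000e+00  0.00000e+00  0.00000e+00  1.00000e+00]]
t 1.82 tcp [513.8 188.9 214.1] turn [-0.001 -0.001 -0.003] shift [-0.5  -0.22 -0.09] f [ 1.1  3.5 -0.9] gap 56.2 grip 0.0 j [0.28 0.29 1.52 0.   1.34 0.64]
blue [281 184  16  12  51] [524.9 204.2  80.7] [517.1 198.2  67.7] [533.8 206.7  97.9]
orange [ 385   88   73   56 3028] [671.9 230.   97.4] [649.1 200.3  64.1] [703.8 257.1 126. ]
orange [280 233  18  18 153] [504.9 147.2  83.3] [494.9 136.5  67.6] [513.3 150.5 100.4]
3223 ((513.3556518554688, 167.9754638671875), (119.66943359375, 50.122230529785156), 69.59772491455078)
```

View pics/w1.png

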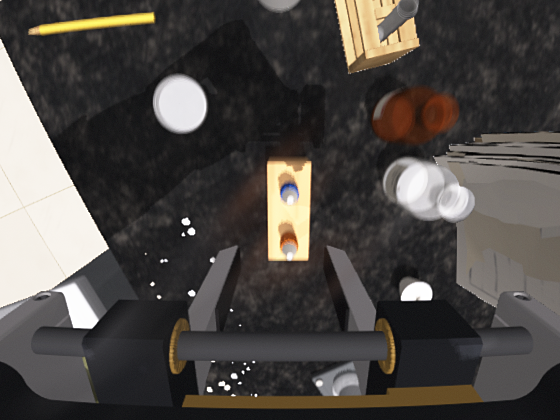

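The wrist view shows the blue burr at (289,193) and the orange at (289,245) in the rack, between the fingers' plane lines, with nothing near the approach. I'll descend on the blue one.

```bash
python3 -c "
from h import *
inc((524,196,67),-20.4)"
```

```text
t 1.82 tcp [513.8 188.9 214.1] turn [-0.001 -0.001  0.004] shift [ 1.01  0.73 14.71] f [ 1.1  3.5 -0.9] gap 56.2 grip 0.0 j [0.28 0.29 1.52 0.   1.34 0.64]
```

>>> {"api": "apply_moves", "payload": {
  "increments": "0 0 0 1 0.7 0 0.5;0 0 0 1.2 0.8 2 0.5;0 0 0 1.2 0.8 5 0.5;0 0 0 1.2 0.8 8 0.5;0 0 0 1.2 0.8 10 0.5;0 0 0 1.2 0.8 10.5 0.5;0 0 0 1.2 0.8 10.5 0.5;0 0 0 1.2 0.8 10.5 0.5"
}}

```text
t: 2.48
tcp_pos: [523.7, 190.8, 111.6]
eef_rot: [2.578, 1.795, 0.002]
ft_force: [-0.5, -0.5, -0.1]
finger_gap: 47.3
gripper_force: 0.0
```

```bash
python3 -c "
from h import *
inc((524,196,67),-20.4)"
```

```text
t 2.48 tcp [523.7 190.8 111.6] turn [ 0.001 -0.001  0.002] shift [ 0.5  -0.16  4.46] f [-0.5 -0.5 -0.1] gap 47.3 grip 0.0 j [0.28 0.41 1.6  0.   1.13 0.64]
```

>>> {"api": "apply_moves", "payload": {
  "increments": "0 0 0 0.5 -0.15 1.5 0.45;0 0 0 0.5 -0.15 3 0.45;0 0 0 0.5 -0.15 4 0.45;0 0 0 0.5 -0.15 4.4 0.4;0 0 0 0.5 -0.15 4.4 0.4;0 0 0 0.5 -0.15 4.4 0;0 0 0 0.5 -0.15 4.4 0;0 0 0 0.5 -0.15 4.4 0;0 0 0 0.5 -0.15 4.4 0;0 0 0 0.5 -0.15 4.4 0",
  "newtons": 30
}}

```text
t: 3.32
tcp_pos: [524.0, 196.0, 67.1]
eef_rot: [2.578, 1.795, 0.002]
ft_force: [-0.3, -0.1, 4.3]
finger_gap: 19.6
gripper_force: 30.0
```

```bash
python3 -c "
from h import *
inc((524,196,67),-20.4)"
```

```text
t 3.32 tcp [524.  196.   67.1] turn [ 0.001 -0.001  0.002] shift [0.   0.   0.01] f [-0.3 -0.1  4.3] gap 19.6 grip 30.0 j [ 0.29  0.47  1.63 -0.    1.04  0.65]
```

>>> {"api": "apply_moves", "payload": {
  "increments": "0 0 0 0 0 -1 0;0 0 0 0 0 -3 0;0 0 0 0 0 -6 0;0 0 0 0 0 -9.5 0;0 0 0 0 0 -13 0;0 0 0 0 0 -15 0;0 0 0 0 0 -15 0;0 0 0 0 0 -15 0"
}}

```text
t: 3.98
tcp_pos: [523.6, 195.9, 217.5]
eef_rot: [2.577, 1.795, 0.003]
ft_force: [0.3, 0.2, -1.3]
finger_gap: 19.5
gripper_force: 30.0
```

```bash
python3 -c "
from h import *
inc((430,-150,217),-20.4); inc((501,-100,217),-20.4); s,im,d=cap('wrist','w2.png')"
```

```text
t 3.98 tcp [523.6 195.9 217.5] turn [ 0.001 -0.001  0.002] shift [-3.569e+01  3.210e+00  1.000e-02] f [ 0.3  0.2 -1.3] gap 19.5 grip 30.0 j [0.29 0.31 1.48 0.   1.35 0.65]
t 3.98 tcp [523.6 195.9 217.5] turn [ 0.001 -0.001  0.002] shift [-28.54   8.13   0.03] f [ 0.3  0.2 -1.3] gap 19.5 grip 30.0 j [0.29 0.31 1.48 0.   1.35 0.65]
```

View pics/w2.png

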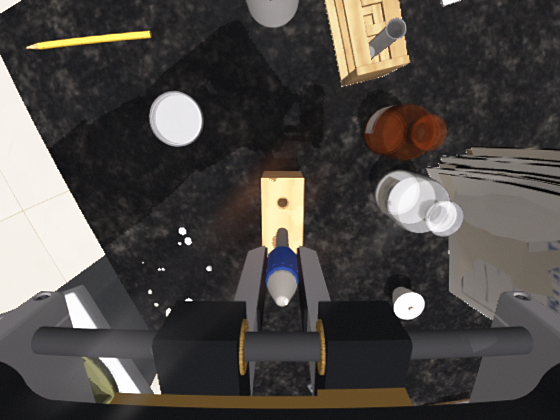

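The burr is held upright between the fingers, with its shank end near (282,235). The empty rack hole shows at (282,203) and the other burr is hidden behind it. I'll carry it over the holder.

>>> {"api": "apply_moves", "payload": {
  "increments": "0 0 0 -2 0.6 0 0;0 0 0 -5.5 1.7 0 0;0 0 0 -9.5 3 0 0;0 0 0 -13.5 4.2 0 0;0 0 0 -17.5 5.4 0 0;0 0 0 -21.5 6.7 0 0;0 0 0 -25.5 7.9 0 0;0 0 0 -29.5 9.2 0 0;0 0 0 -33 10.2 0 0;0 0 0 -35.6 10.9 0 0"
}}

```text
t: 4.87
tcp_pos: [501.1, -178.6, 214.7]
eef_rot: [-2.577, -1.792, 0.003]
ft_force: [0.9, -0.4, -0.4]
finger_gap: 19.3
gripper_force: 30.0
```

>>> {"api": "apply_moves", "payload": {
  "increments": "0 0 0 0 0 0 0;0 0 0 0 0 0 0;0 0 0 0 0 0 0"
}}

```text
t: 5.12
tcp_pos: [502.0, -175.3, 215.3]
eef_rot: [-2.576, -1.794, 0.001]
ft_force: [-0.4, 0.5, -0.4]
finger_gap: 19.5
gripper_force: 30.0
```

```bash
python3 -c "
from h import *
s,im,d=cap('wrist','w3.png'); P=world('wrist',s,d); np.savez('w3.npz',im=im,P=P)
inc((501,-176,217),-20.4)
for lo,hi,t in ((64.5,68,'mouth'),(55,63,'nut'),(8,16,'foot'),(96,104,'handle'),(150,205,'shank')):
    m=((P[...,2]>lo)&(P[...,2]<hi)&(np.abs(P[...,0]-501)<90)&(np.abs(P[...,1]+176)<90)).astype(np.uint8)
    k,l,st,ce=cv2.connectedComponentsWithStats(m)
    for i in range(1,k):
        if st[i,4]>30:
            q=P[l==i]; print(t,st[i],ce[i].round(),q.mean(0).round(1),q.min(0).round(1),q.max(0).round(1)); print(cv2.minEnclosingCircle(q[:,:2].astype(np.float32)),cv2.minAreaRect(q[:,:2].astype(np.float32)))
c=im[120:330,180:390]; cv2.imwrite('pics/w3c.png',cv2.resize(c,(600,600),interpolation=cv2.INTER_CUBIC)[:,:,::-1])
"
```

```text
t 5.17 tcp [ 502.2 -174.9  215.7] turn [-0.002 -0.     0.003] shift [-0.15 -0.08 -0.13] f [-0.8 -0.4 -0.2] gap 19.4 grip 30.0 j [-0.4   0.25  1.56  0.    1.33 -0.05]
mouth [269 192  28  31 337] [283. 205.] [ 502.9 -176.6   65.5] [ 483.6 -197.5   64.5] [ 518.5 -160.2   67.4]
((501.4768981933594, -178.9485321044922), 18.805747985839844) ((501.386474609375, -178.2625274658203), (36.351593017578125, 31.01582908630371), 60.50667190551758)
nut [262 182  30  19  70] [275. 187.] [ 501.  -154.1   60.5] [ 481.2 -162.9   55.4] [ 519.5 -150.3   62.9]
((500.34515380859375, -160.01620483398438), 19.393699645996094) ((499.7470703125, -155.43228149414062), (38.78013610839844, 9.985864639282227), 7.434229850769043)
nut [272 189  24   9  35] [284. 192.] [ 508.3 -163.6   59.8] [ 493.4 -173.7   55.2] [ 518.6 -158.2   62.8]
((505.99774169921875, -168.58529663085938), 13.640313148498535) ((507.8819885253906, -163.96646118164062), (9.976778984069824, 27.280426025390625), 67.80697631835938)
nut [276 198  15  14  81] [283. 205.] [ 501.9 -177.6   61. ] [ 494.5 -184.4   55.4] [ 511.  -168.3   63. ]
((502.93331
[... 271 characters left out ...]
14453125, -217.72711181640625), 18.436464309692383) ((501.8486022949219, -217.67880249023438), (35.14704513549805, 11.44827938079834), 89.4271240234375)
foot [ 234  144   98   97 3138] [283. 188.] [ 506.  -167.8   11.4] [ 447.  -231.9    8. ] [ 559.  -119.4   16. ]
((503.38275146484375, -175.8331756591797), 68.84817504882812) ((502.9468688964844, -175.8670196533203), (100.06520080566406, 100.01942443847656), 8.826757431030273)
shank [275 227  14  21 223] [282. 237.] [ 503.  -171.3  184.3] [ 497.4 -176.7  162.3] [ 506.5 -169.7  203.5]
((501.81793212890625, -174.48092651367188), 4.96567964553833) ((502.8572998046875, -172.42800903320312), (4.60208797454834, 9.931159973144531), 63.147705078125)
```

View pics/w3c.png

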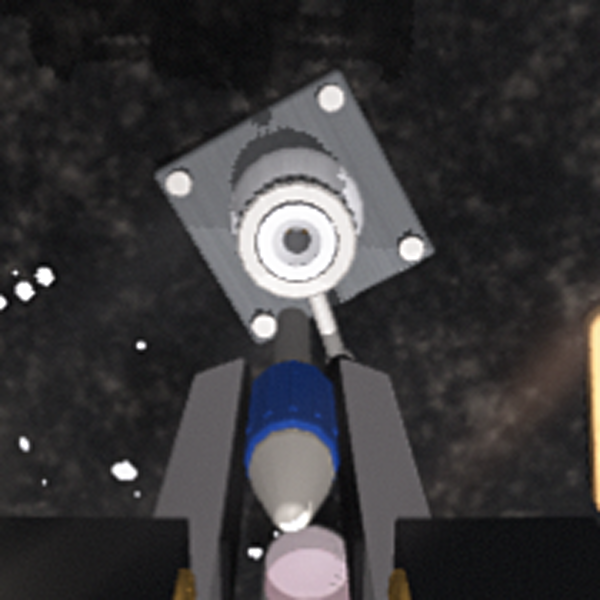

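The burr hangs right above the holder, whose mouth shows at about (296,240) of the crop, with the handle arm running down-right to about (340,355). The burr is upright and centred. I'll go down to just above the mouth.

```bash
python3 -c "
from h import *
inc((503,-176.3,128),-20.4)"
```

```text
t 5.17 tcp [ 502.2 -174.9  215.7] turn [-0.002 -0.     0.003] shift [-0.11  0.13  8.77] f [-0.8 -0.4 -0.2] gap 19.4 grip 30.0 j [-0.4   0.25  1.56  0.    1.33 -0.05]
```

>>> {"api": "apply_moves", "payload": {
  "increments": "0 0 0 -0.1 0.13 1 0;0 0 0 -0.1 0.13 3 0;0 0 0 -0.1 0.13 5.5 0;0 0 0 -0.1 0.13 7.5 0;0 0 0 -0.1 0.13 8.7 0;0 0 0 -0.1 0.13 8.9 0;0 0 0 -0.1 0.13 8.9 0;0 0 0 -0.1 0.13 8.9 0;0 0 0 -0.1 0.13 8.9 0"
}}

```text
t: 5.92
tcp_pos: [503.7, -177.2, 128.4]
eef_rot: [2.576, 1.795, 0.001]
ft_force: [-0.4, -0.4, -1.4]
finger_gap: 19.6
gripper_force: 30.0
```

```bash
python3 -c "
from h import *
inc((503,-176.3,95),-20.4)"
```

```text
t 5.92 tcp [ 503.7 -177.2  128.4] turn [0.002 0.    0.002] shift [ 0.06 -0.11  3.34] f [-0.4 -0.4 -1.4] gap 19.6 grip 30.0 j [-0.41  0.34  1.66  0.    1.14 -0.05]
```

>>> {"api": "apply_moves", "payload": {
  "increments": "0 0 0 0.06 -0.1 0 0;0 0 0 0.06 -0.1 0.4 0;0 0 0 0.06 -0.1 0.8 0;0 0 0 0.06 -0.1 1.2 0;0 0 0 0.06 -0.1 1.6 0;0 0 0 0.06 -0.1 1.6 0;0 0 0 0.06 -0.1 1.6 0"
}}

```text
t: 6.5
tcp_pos: [502.4, -176.3, 111.1]
eef_rot: [-2.577, -1.795, 0.0]
ft_force: [-0.3, -0.7, -0.5]
finger_gap: 19.5
gripper_force: 30.0
```

>>> {"api": "apply_moves", "payload": {
  "increments": "0 0 0 0 0 0.4 0;0 0 0 0 0 0.8 0;0 0 0 0 0 1.2 0;0 0 0 0 0 1.6 0;0 0 0 0 0 1.9 0;0 0 0 0 0 1.9 0;0 0 0 0 0 1.9 0"
}}

```text
t: 7.08
tcp_pos: [502.5, -176.3, 92.3]
eef_rot: [-2.578, -1.795, 0.0]
ft_force: [0.0, 0.1, -0.6]
finger_gap: 19.4
gripper_force: 30.0
```

>>> {"api": "apply_moves", "payload": {
  "increments": "0 0 0 0 0 0.15 0;0 0 0 0 0 0.3 0;0 0 0 0 0 0.45 0;0 0 0 0 0 0.6 0;0 0 0 0 0 0.75 0;0 0 0 0 0 0.9 0;0 0 0 0 0 1.05 0;0 0 0 0 0 1.2 0;0 0 0 0 0 1.2 0"
}}

```text
t: 7.83
tcp_pos: [502.5, -176.3, 80.1]
eef_rot: [-2.578, -1.796, 0.0]
ft_force: [2.0, -0.9, -3.4]
finger_gap: 19.6
gripper_force: 30.0
```

>>> {"api": "apply_moves", "payload": {
  "increments": "0 0 0 0 0 0.07 0;0 0 0 0 0 0.14 0;0 0 0 0 0 0.2 0"
}}

```text
t: 8.08
tcp_pos: [502.6, -176.3, 78.5]
eef_rot: [2.578, 1.796, 0.0]
ft_force: [1.5, 0.1, 2.4]
finger_gap: 19.3
gripper_force: 30.0
```

```bash
python3 -c "
from h import *
inc((503,-176.3,75),-20.4)
s,im,d=cap('wrist','w4.png'); cv2.imwrite('pics/w4c.png',cv2.resize(im[150:330,180:390],(700,600))[:,:,::-1])
inc((503,-176.3,75),-20.4)"
```

```text
t 8.08 tcp [ 502.6 -176.3   78.5] turn [0.    0.    0.002] shift [0.02 0.04 0.35] f [1.5 0.1 2.4] gap 19.3 grip 30.0 j [-0.41  0.4   1.7  -0.    1.04 -0.05]
t 8.13 tcp [ 502.5 -176.3   78.4] turn [ 0.    -0.     0.002] shift [0.02 0.04 0.34] f [ 1.2 -0.1 -0.3] gap 19.1 grip 30.0 j [-0.41  0.4   1.7   0.    1.04 -0.05]
```

View pics/w4c.png

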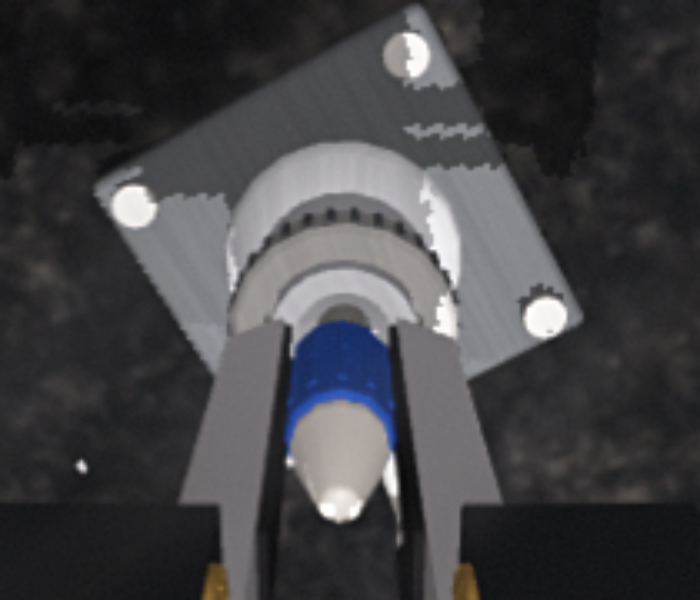

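The shank is well into the bore, the hub still a little high above the mouth, with no side load. I'll press the last millimetres in small steps.

>>> {"api": "apply_moves", "payload": {
  "increments": "0 0 0 0 0 0.04 0;0 0 0 0 0 0.08 0;0 0 0 0 0 0.12 0;0 0 0 0 0 0.16 0;0 0 0 0 0 0.2 0"
}}

```text
t: 8.55
tcp_pos: [502.5, -176.3, 76.4]
eef_rot: [2.578, 1.796, -0.0]
ft_force: [1.1, -0.6, 1.5]
finger_gap: 19.6
gripper_force: 30.0
```

>>> {"api": "apply_moves", "payload": {
  "increments": "0 0 0 0 0 0.03 0;0 0 0 0 0 0.06 0"
}}

```text
t: 8.72
tcp_pos: [502.5, -176.3, 75.8]
eef_rot: [2.578, 1.796, 0.0]
ft_force: [0.7, -1.2, 2.3]
finger_gap: 19.3
gripper_force: 30.0
```

>>> {"api": "apply_moves", "payload": {
  "increments": "0 0 0 0 0 0.03 0;0 0 0 0 0 0.06 0"
}}

```text
t: 8.88
tcp_pos: [502.5, -176.3, 75.2]
eef_rot: [-2.578, -1.795, -0.0]
ft_force: [1.6, -0.2, 2.8]
finger_gap: 19.7
gripper_force: 30.0
```

>>> {"api": "apply_moves", "payload": {
  "increments": "0 0 0 0 0 0.02 0;0 0 0 0 0 0.04 0"
}}

```text
t: 9.05
tcp_pos: [502.6, -176.4, 75.1]
eef_rot: [2.578, 1.795, 0.0]
ft_force: [-1.2, 1.1, 6.4]
finger_gap: 19.4
gripper_force: 30.0
```

>>> {"api": "apply_moves", "payload": {
  "increments": "0 0 0 0 0 0.02 0;0 0 0 0 0 0.04 0"
}}

```text
t: 9.22
tcp_pos: [502.7, -176.4, 75.0]
eef_rot: [2.577, 1.795, 0.001]
ft_force: [-0.9, 1.5, 10.7]
finger_gap: 19.4
gripper_force: 30.0
```

>>> {"api": "apply_moves", "payload": {
  "increments": "0 0 0 0 0 0.02 0;0 0 0 0 0 0.04 0"
}}

```text
t: 9.38
tcp_pos: [502.8, -176.5, 74.9]
eef_rot: [2.577, 1.795, 0.001]
ft_force: [-2.8, 0.8, 14.0]
finger_gap: 19.1
gripper_force: 30.0
```

>>> {"api": "apply_moves", "payload": {
  "increments": "0 0 0 0 0 -0.06 0;0 0 0 0 0 -0.09 0;0 0 0 0 0 -0.09 0"
}}

```text
t: 9.63
tcp_pos: [502.6, -176.4, 75.1]
eef_rot: [2.578, 1.795, 0.0]
ft_force: [-0.1, 0.3, 5.6]
finger_gap: 19.3
gripper_force: 30.0
```

>>> {"api": "apply_moves", "payload": {
  "increments": "0 0 0 0 0 0 0.4;0 0 0 0 0 0 0.4;0 0 0 0 0 0 0.4;0 0 0 0 0 0 0.4;0 0 0 0 0 0 0.4"
}}

```text
t: 10.05
tcp_pos: [502.4, -176.3, 74.7]
eef_rot: [-2.578, -1.795, 0.0]
ft_force: [0.0, -0.0, -0.0]
finger_gap: 37.5
gripper_force: 0.0
```

>>> {"api": "apply_moves", "payload": {
  "increments": "0 0 0 0 0 -2 0.4;0 0 0 0 0 -5 0.4;0 0 0 0 0 -8.5 0.4;0 0 0 0 0 -12 0.4;0 0 0 0 0 -14 0.2;0 0 0 0 0 -14 0.1;0 0 0 0 0 -14 0;0 0 0 0 0 -14 0"
}}

```text
t: 10.72
tcp_pos: [502.1, -176.2, 213.8]
eef_rot: [-2.577, -1.795, 0.001]
ft_force: [-0.9, -0.1, -0.2]
finger_gap: 14.6
gripper_force: 0.0
```

```bash
python3 -c "
from h import *
s,im,d=cap('wrist','w5.png'); P=world('wrist',s,d); np.savez('w5.npz',im=im,P=P)
inc((503,-176.3,75),-20.4)
hsv=cv2.cvtColor(im,cv2.COLOR_RGB2HSV)
C=np.array([502.9,-176.2])
r=np.hypot(P[...,0]-C[0],P[...,1]-C[1])
m=(r<14)&(hsv[...,0]>=100)&(hsv[...,0]<=130)&(hsv[...,1]>130); print('blue',m.sum(),P[m].min(0).round(1),P[m].max(0).round(1))
m=(r<14)&(P[...,2]>105); print('cone',P[m].mean(0).round(1),P[m].max(0))
m=(np.abs(r-60)<12)&(P[...,2]>85)&(P[...,2]<106); print('handle',m.sum(),np.median(P[m],0).round(1),cv2.minEnclosingCircle(P[m][:,:2].astype(np.float32)))
cv2.imwrite('pics/w5c.png',cv2.resize(im[100:370,130:430],(660,594))[:,:,::-1])"
```

```text
t 10.77 tcp [ 502.1 -176.1  213.5] turn [-0.002 -0.     0.002] shift [1.000e-02 1.300e-01 1.385e+01] f [ 0.1 -0.   0.1] gap 10.0 grip 0.0 j [-0.41  0.25  1.56  0.    1.33 -0.05]
blue 150 [ 493.1 -179.8   76.2] [ 512.7 -165.3  276.7]
cone [ 505.3 -172.   257.1] [ 515.94125517 -163.37595137  328.01468921]
handle 0 [nan nan nan] ((0.0, 0.0), 0.0)
  return _methods._mean(a, axis=axis, dtype=dtype,
  ret = um.true_divide(
```

View pics/w5c.png

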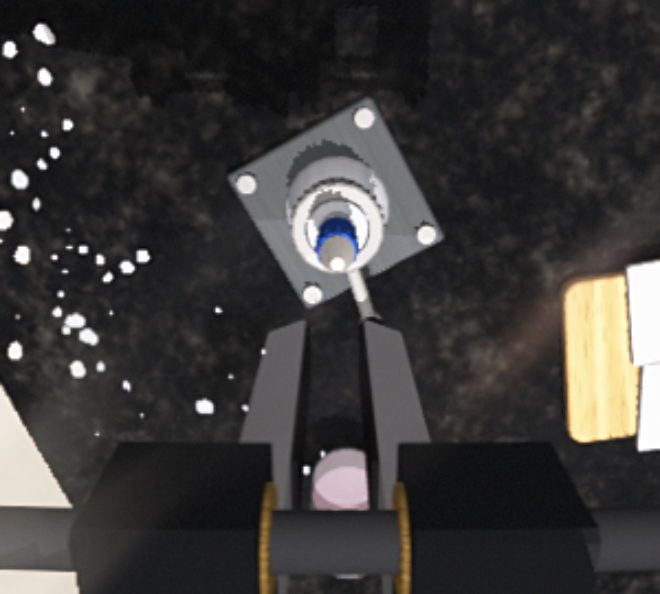

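The burr stands home and upright in the holder, with the hub at (337,235) in the crop. The handle arm runs to (375,315), about −91° in world, as the other views gave. Next I'll straddle the handle with open fingers (closing line tangential) and swing about the bore axis.

```bash
python3 -c "
from h import *
inc((501.3,-236.2,125),-1.3)"
```

```text
t 10.77 tcp [ 502.1 -176.1  213.5] turn [-0.002 -0.001 -0.331] shift [-5.66  2.03  8.84] f [ 0.1 -0.   0.1] gap 10.0 grip 0.0 j [-0.41  0.25  1.56  0.    1.33 -0.05]
```

>>> {"api": "apply_moves", "payload": {
  "increments": "0 0 -0.1 -2 0.7 0 0.36;0 0 -0.2 -4.5 1.5 0 0.36;0 0 -0.3 -5.66 2 1 0.36;0 0 -0.331 -5.66 2 4 0.36;0 0 -0.331 -5.66 2 7 0.36;0 0 -0.331 -5.66 2 8.7 0.36;0 0 -0.331 -5.66 2 8.7 0.36;0 0 -0.331 -5.66 2 8.7 0.36;0 0 -0.331 -5.66 2 8.7 0.36"
}}

```text
t: 11.52
tcp_pos: [502.0, -236.5, 128.8]
eef_rot: [2.246, 2.195, 0.0]
ft_force: [0.6, 0.3, 0.0]
finger_gap: 33.3
gripper_force: 0.0
```

```bash
python3 -c "
from h import *
inc((501.3,-236.2,66),-1.3)
s,im,d=cap('wrist'); P=world('wrist',s,d); r=np.hypot(P[...,0]-502.7,P[...,1]+176.2)
m=(np.abs(r-60)<14)&(P[...,2]>76)&(P[...,2]<103)&(np.abs(P[...,0]-501)<13); q=P[m]; print(m.sum(),q.mean(0).round(1),q.min(0).round(1),q.max(0).round(1))
cv2.imwrite('pics/w6.png',im[:,:,::-1])"
```

```text
t 11.52 tcp [ 502.  -236.5  128.8] turn [ 0.001  0.    -0.   ] shift [ 0.03 -0.08  6.28] f [0.6 0.3 0. ] gap 33.3 grip 0.0 j [-0.51  0.38  1.59  0.    1.16 -0.48]
355 [ 501.2 -233.8   93.1] [ 494.2 -242.4   76.1] [ 508.  -228.8   99. ]
```

View pics/w6.png

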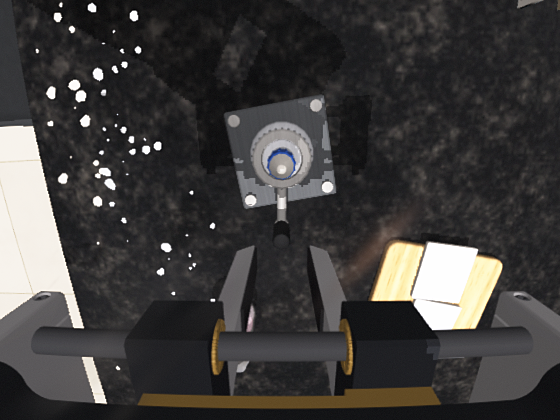

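The handle at (281,230) sits centrally between the fingers, and the measured centre is (501.1, −235.7). I'll descend around it.

>>> {"api": "apply_moves", "payload": {
  "increments": "0 0 0 0.03 -0.08 1.5 0.36;0 0 0 0.03 -0.08 4 0.36;0 0 0 0.03 -0.08 5.8 0.36;0 0 0 0.03 -0.08 6.3 0.36;0 0 0 0.03 -0.08 6.3 0.36;0 0 0 0.03 -0.08 6.3 0.36"
}}

```text
t: 12.07
tcp_pos: [501.5, -236.3, 66.4]
eef_rot: [2.246, 2.195, 0.001]
ft_force: [0.7, -0.5, 1.8]
finger_gap: 33.8
gripper_force: 0.0
```

>>> {"api": "apply_moves", "payload": {
  "increments": "0 0 0.03 0 -0.18 0 0.36;0 0 0.06 0.01 -0.36 0 0.36;0 0 0.09 0.02 -0.54 0 0.36;0 0 0.12 0.04 -0.72 0 0.36;0 0 0.14 0.06 -0.84 0 0.36"
}}

```text
t: 12.48
tcp_pos: [493.1, -235.6, 66.7]
eef_rot: [2.395, 2.03, 0.001]
ft_force: [-0.9, 0.2, 0.1]
finger_gap: 33.9
gripper_force: 0.0
```

>>> {"api": "apply_moves", "payload": {
  "increments": "0 0 0.01 0 -0.06 0 0.36;0 0 0.02 0 -0.12 0 0.36;0 0 0.03 0 -0.18 0 0.36;0 0 0.04 0 -0.24 0 0.36"
}}

```text
t: 12.82
tcp_pos: [491.4, -235.0, 65.8]
eef_rot: [2.433, 1.983, 0.003]
ft_force: [9.9, 2.1, 1.0]
finger_gap: 34.0
gripper_force: 4.2
```

>>> {"api": "apply_moves", "payload": {
  "increments": "0 0 0.01 0 -0.06 0 0.36;0 0 0.02 0 -0.12 0 0.36;0 0 0.03 0 -0.18 0 0.36;0 0 0.04 0 -0.24 0 0.36"
}}

```text
t: 13.15
tcp_pos: [489.3, -234.5, 65.8]
eef_rot: [2.472, 1.934, 0.004]
ft_force: [8.9, 2.9, 0.6]
finger_gap: 33.5
gripper_force: 4.2
```

>>> {"api": "apply_moves", "payload": {
  "increments": "0 0 0.01 0 -0.06 0 0.36;0 0 0.02 0 -0.12 0 0.36;0 0 0.03 0 -0.18 0 0.36;0 0 0.04 0 -0.24 0 0.36"
}}

```text
t: 13.48
tcp_pos: [487.0, -233.8, 65.8]
eef_rot: [2.51, 1.884, 0.004]
ft_force: [8.2, 1.1, 0.1]
finger_gap: 33.7
gripper_force: 4.1
```

>>> {"api": "apply_moves", "payload": {
  "increments": "0 0 0.01 0 -0.06 0 0.36;0 0 0.02 0 -0.12 0 0.36;0 0 0.03 0 -0.18 0 0.36;0 0 0.04 0 -0.24 0 0.36"
}}

```text
t: 13.82
tcp_pos: [484.7, -233.2, 65.8]
eef_rot: [2.548, 1.833, 0.004]
ft_force: [8.2, 2.2, 0.6]
finger_gap: 33.7
gripper_force: 4.0
```

>>> {"api": "apply_moves", "payload": {
  "increments": "0 0 0.01 0 -0.06 0 0.36;0 0 0.02 0 -0.12 0 0.36;0 0 0.03 0 -0.18 0 0.36;0 0 0.04 0 -0.24 0 0.36"
}}

```text
t: 14.15
tcp_pos: [482.4, -232.4, 65.8]
eef_rot: [2.584, 1.782, 0.004]
ft_force: [9.9, 1.4, -0.1]
finger_gap: 33.8
gripper_force: 3.9
```

>>> {"api": "apply_moves", "payload": {
  "increments": "0 0 0.01 0 -0.06 0 0.36;0 0 0.02 0 -0.12 0 0.36;0 0 0.03 0 -0.18 0 0.36;0 0 0.04 0 -0.24 0 0.36"
}}

```text
t: 14.48
tcp_pos: [480.2, -231.5, 65.8]
eef_rot: [2.619, 1.73, 0.004]
ft_force: [9.5, 3.1, 0.9]
finger_gap: 34.1
gripper_force: 3.9
```

>>> {"api": "apply_moves", "payload": {
  "increments": "0 0 0.01 0 -0.06 0 0.36;0 0 0.02 0 -0.12 0 0.36;0 0 0.03 0 -0.18 0 0.36;0 0 0.04 0 -0.24 0 0.36"
}}

```text
t: 14.82
tcp_pos: [478.0, -230.6, 65.8]
eef_rot: [2.653, 1.677, 0.004]
ft_force: [9.2, 2.6, 1.1]
finger_gap: 34.0
gripper_force: 3.9
```

>>> {"api": "apply_moves", "payload": {
  "increments": "0 0 0.01 0 -0.06 0 0.36;0 0 0.02 0 -0.12 0 0.36;0 0 0.03 0 -0.18 0 0.36;0 0 0.04 0 -0.24 0 0.36"
}}

```text
t: 15.15
tcp_pos: [475.9, -229.5, 65.8]
eef_rot: [2.686, 1.624, 0.005]
ft_force: [10.2, 2.6, 0.2]
finger_gap: 33.7
gripper_force: 3.9
```

>>> {"api": "apply_moves", "payload": {
  "increments": "0 0 0.01 0 -0.06 0 0.36;0 0 0.02 0 -0.12 0 0.36;0 0 0.03 0 -0.18 0 0.36;0 0 0.04 0 -0.24 0 0.36"
}}

```text
t: 15.48
tcp_pos: [473.8, -228.4, 65.8]
eef_rot: [2.718, 1.57, 0.005]
ft_force: [11.1, 1.5, -0.1]
finger_gap: 33.8
gripper_force: 4.2
```

>>> {"api": "apply_moves", "payload": {
  "increments": "0 0 0.01 0 -0.06 0 0.36;0 0 0.02 0 -0.12 0 0.36;0 0 0.03 0 -0.18 0 0.36;0 0 0.04 0 -0.24 0 0.36"
}}

```text
t: 15.82
tcp_pos: [471.8, -227.2, 65.8]
eef_rot: [2.749, 1.515, 0.005]
ft_force: [11.0, 0.4, 0.0]
finger_gap: 33.7
gripper_force: 4.2
```

>>> {"api": "apply_moves", "payload": {
  "increments": "0 0 0.01 0 -0.06 0 0.36;0 0 0.02 0 -0.12 0 0.36;0 0 0.03 0 -0.18 0 0.36;0 0 0.04 0 -0.24 0 0.36"
}}

```text
t: 16.15
tcp_pos: [469.8, -226.0, 65.8]
eef_rot: [2.778, 1.46, 0.005]
ft_force: [11.8, 2.4, -0.9]
finger_gap: 33.4
gripper_force: 4.3
```

>>> {"api": "apply_moves", "payload": {
  "increments": "0 0 0.01 0 -0.06 0 0.36;0 0 0.02 0 -0.12 0 0.36;0 0 0.03 0 -0.18 0 0.36;0 0 0.04 0 -0.24 0 0.36"
}}

```text
t: 16.48
tcp_pos: [467.9, -224.8, 65.8]
eef_rot: [2.807, 1.404, 0.005]
ft_force: [12.7, 2.1, -0.7]
finger_gap: 34.1
gripper_force: 4.5
```

>>> {"api": "apply_moves", "payload": {
  "increments": "0 0 -0.04 0 0.24 0 0.36;0 0 -0.07 0.01 0.42 0 0.36;0 0 -0.07 0.01 0.42 0 0.36"
}}

```text
t: 16.73
tcp_pos: [469.7, -227.2, 65.1]
eef_rot: [2.757, 1.505, 0.0]
ft_force: [-0.3, -0.2, -0.0]
finger_gap: 33.6
gripper_force: 0.0
```

>>> {"api": "apply_moves", "payload": {
  "increments": "0 0 0.03 0 -0.18 0 0.36;0 0 0.05 0.01 -0.3 0 0.36;0 0 0.06 0.01 -0.36 0 0.36;0 0 0.07 0.01 -0.42 0 0.36"
}}

```text
t: 17.07
tcp_pos: [467.0, -225.0, 65.1]
eef_rot: [2.809, 1.402, 0.003]
ft_force: [10.7, -3.4, -8.0]
finger_gap: 34.3
gripper_force: 5.2
```

>>> {"api": "apply_moves", "payload": {
  "increments": "0 0 0.01 0 -0.06 0 0.36;0 0 0.02 0 -0.12 0 0.36;0 0 0.03 0 -0.18 0 0.36;0 0 0.04 0 -0.24 0 0.36"
}}

```text
t: 17.4
tcp_pos: [465.2, -223.6, 65.1]
eef_rot: [2.836, 1.346, 0.003]
ft_force: [11.7, -3.2, -7.9]
finger_gap: 34.1
gripper_force: 5.3
```

>>> {"api": "apply_moves", "payload": {
  "increments": "0 0 0.01 0 -0.06 0 0.36;0 0 0.02 0 -0.12 0 0.36;0 0 0.03 0 -0.18 0 0.36;0 0 0.04 0 -0.24 0 0.36"
}}

```text
t: 17.73
tcp_pos: [463.4, -222.0, 65.1]
eef_rot: [2.862, 1.289, 0.004]
ft_force: [12.1, -3.1, -8.6]
finger_gap: 34.1
gripper_force: 5.4
```

>>> {"api": "apply_moves", "payload": {
  "increments": "0 0 0.01 0 -0.06 0 0.36;0 0 0.02 0 -0.12 0 0.36;0 0 0.03 0 -0.18 0 0.36;0 0 0.04 0 -0.24 0 0.36"
}}

```text
t: 18.07
tcp_pos: [461.7, -220.5, 65.1]
eef_rot: [2.887, 1.231, 0.004]
ft_force: [12.5, -3.7, -8.4]
finger_gap: 33.8
gripper_force: 5.6
```

>>> {"api": "apply_moves", "payload": {
  "increments": "0 0 0.01 0 -0.06 0 0.36;0 0 0.02 0 -0.12 0 0.36;0 0 0.03 0 -0.18 0 0.36;0 0 0.04 0 -0.24 0 0.36"
}}

```text
t: 18.4
tcp_pos: [460.0, -219.0, 65.2]
eef_rot: [2.911, 1.173, 0.004]
ft_force: [12.0, -6.1, -8.0]
finger_gap: 34.3
gripper_force: 6.0
```

>>> {"api": "apply_moves", "payload": {
  "increments": "0 0 0.01 0 -0.06 0 0.36;0 0 0.02 0 -0.12 0 0.36;0 0 0.03 0 -0.18 0 0.36;0 0 0.04 0 -0.24 0 0.36;0 0 0.05 0.01 -0.3 0 0.36;0 0 0.06 0.01 -0.36 0 0.36"
}}

```text
t: 18.9
tcp_pos: [457.6, -216.5, 65.2]
eef_rot: [2.945, 1.085, 0.004]
ft_force: [12.6, -5.3, -8.8]
finger_gap: 34.1
gripper_force: 6.0
```

The push is about 13.4 N along the tangent (roughly 44–54 N of grip), mid-window. I'll back off, rise and check.

>>> {"api": "apply_moves", "payload": {
  "increments": "0 0 -0.04 0 0.24 0 0.36;0 0 -0.1 0.03 0.6 0 0.36;0 0 -0.15 0.07 0.9 0 0.36;0 0 -0.15 0.07 0.9 0 0.36;0 0 -0.15 0.07 0.9 0 0.36"
}}

```text
t: 19.32
tcp_pos: [462.5, -222.1, 64.9]
eef_rot: [-2.858, -1.303, 0.0]
ft_force: [-0.1, 0.4, 0.1]
finger_gap: 33.8
gripper_force: 0.0
```

>>> {"api": "apply_moves", "payload": {
  "increments": "0 0 0 0 0 -2 0.36;0 0 0 0 0 -5 0.36;0 0 0 0 0 -9 0.36;0 0 0 0 0 -13 0.36;0 0 0 0 0 -15 0.36;0 0 0 -4 0 -15 0.36;0 0 0 -4 0 -15 0.36;0 0 0 -4 0 -15 0.36"
}}

```text
t: 19.98
tcp_pos: [435.6, -253.1, 215.1]
eef_rot: [2.859, 1.301, 0.0]
ft_force: [0.1, -0.2, -0.0]
finger_gap: 33.9
gripper_force: 0.0
```

```bash
python3 -c "
from h import *
s,im,d=cap('wrist','w7.png'); P=world('wrist',s,d)
inc((503,-176.3,75),-20.4)
s,a,d=cap('side'); 
cv2.imwrite('pics/w7c.png',np.hstack([cv2.resize(im[60:360,130:430],(400,400)),cv2.resize(a[140:290,240:390],(400,400))])[:,:,::-1])
P=world('side',s,d);hsv=cv2.cvtColor(a,cv2.COLOR_RGB2HSV)
m=(np.hypot(P[...,0]-503,P[...,1]+176)<16)&(hsv[...,0]>=100)&(hsv[...,0]<=130)&(hsv[...,1]>120); print(m.sum(),P[m].mean(0),P[m].min(0),P[m].max(0))"
```

```text
t 20.03 tcp [ 436.1 -252.4  214.7] turn [-0.   -0.   -0.36] shift [10.13  0.06 13.97] f [-0.3 -0.4 -0.7] gap 33.6 grip 0.0 j [-0.6   0.19  1.64  0.    1.32  0.12]
61 [ 502.68922298 -170.62262082   90.24174429] [ 493.13841416 -182.23441827   77.43884785] [ 513.67634545 -164.85559825  103.38993268]
```

View pics/w7c.png

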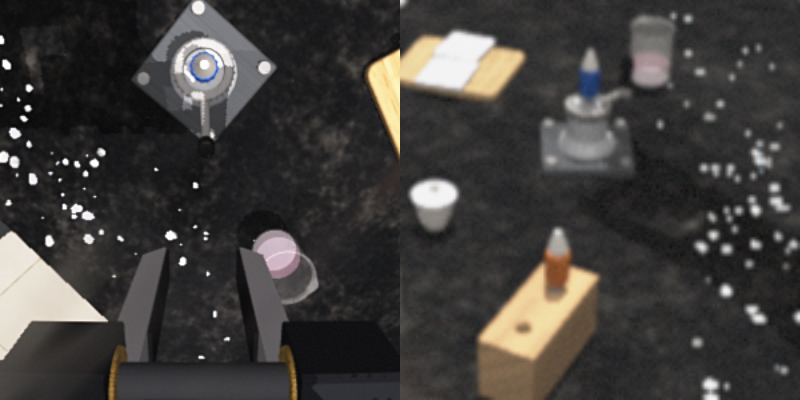

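Both views show the burr upright and home (hub mid-height 90 mm) and the handle swung towards the robot. The orange burr, crucible and beaker haven't moved, and the gripper is clear. I'm handing the job in.

```bash
python3 -c "
from h import *
print(workorder.job_done())"
```

```text
the job is handed in; nothing more can be done
None
```

I handed the job in at about 20 s, but the hand-in call returned no verdict: the blue burr stands upright and fully home, the collet grips it at an estimated 45–55 N (worked out from push force and handle angle), the gripper touches nothing, and the orange burr, crucible and beaker looked undisturbed (the dish was not in the last picture).

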